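# Sort the centrifuge sleeves with the plug gauge

## Robot

A 6-joint arm with a two-finger parallel gripper is mounted at the origin on a cart in front of the work surface, level with it; the furniture and walls round the work are solid. World frame = base frame: x ahead of the robot, y to its left, z up, the work surface at z = 0. Lengths are in m, angles in rad, forces in N, time in s.
With the tool pointing down it reaches from about 0.375 to 0.9 m from the base axis. Payload 3.1 kg.
Tool frame: the origin (TCP) lies midway between the tips of the shut fingers; the grasp point (between the pads) lies 19 mm behind it; z points along the fingers, y is the line along which they close (so a half turn about z gives the same grasp; the last joint's range is limited). The gripper opens to 85 mm and grips with 20 to 120 N. Pads are 22 mm wide; open, the fingers measure 114 mm over their backs; the gripper's body (76 mm by 85 mm) begins 54 mm behind the grasp point. The pads swing forward as they close: fully open they stand 13 mm farther back than shut.
Start: joints at [1.01, 0.527, 1.433, -0, 1.181, -0.178], TCP at [0.233, 0.58, 0.231] pointing down, gripper open.
Joint ranges: [-3.08, 3.08], [-0.75, 2.2], [0.22, 2.44], [-1.43, 4.57], [0, 2.65], [-2.85, 2.85]. Speed limits (rad/s): [2.79, 2.79, 3.14, 3.14, 3.14, 3.14].

## Interface

Orientations are given as a unit quaternion [w, x, y, z].
In Python, from plant import state, get_image, calibration, hand_in gives the robot as it stands.
- The arm moves only by the shell command python3 -m handwheel 'ROWS' [FORCE]. ROWS is JSON, one flat list of numbers, 7 for each row, row after row: the shift along the tool's x, y, z scaled (see below), then the turn, a rotation vector about the tool's x, y, z scaled (see below), then the opening, from 0 (shut) to 1 (fully open). A call has exactly 10 rows; each row shifts and turns the commanded pose from where the row before left it, along the tool's axes as they then stand; what a row does not reach is not made up. The controller multiplies each number of a shift by 0.5 m and each number of a turn by 2 rad. A row lasts 1/10 s, in which the tool goes at most 50 mm and 8.59 degrees, less where a joint would pass 70% of its speed; a pose out of reach is approached as far as the arm can. A call with a number of a shift or a turn outside -1 to 1 is refused whole. A call with a gripper value outside its range is refused whole. The fingers move at their own pace and stop on an object; FORCE is the grip in N (left out, the last holds). Time passes only in rows, so rows that do not move let the fingers close, or fill a call up. It gives the time, the measured TCP pose, the force, the opening and the grip force at its end, in the units of the state.
- state(): the state, without advancing time (a new reading comes with each control period).
- get_image(name): name is "scene" or "top" or "wrist"; returns (picture, depth): 420x560x3 uint8, red, green, blue; 420x560 float32, m along the optical axis (not along the pixel's ray), 0 where there is no reading.
- calibration(name): a dict with "fx", "fy", "cx", "cy" (pixels), "origin" and "attitude" of the camera in the world. Camera axes: x right, y down, z forward; pixel columns grow to the right and rows downward; lengths in m; the calibration is good to about 2 mm. The wrist camera is an equidistant fisheye: a pixel r from the principal point sees the ray r / f radians off the axis. A picture is of the moment at which its call begins: read the wrist's pose just before it. calibration takes no time and is no camera call; for the wrist camera it gives the pose at the moment of the call.
- hand_in(): hands the job in; it is judged then, once.
The state is a dict: "time": time; "qpos": joint angles; "qd": joint speeds; "joint_efforts": joint torques, N m; "tcp_pos": TCP position; "ee_rot": TCP orientation; "ft_force": force on the tool from outside, world axes, zero at the start; "torque": the same for the moment, N m; "finger_gap": finger opening in m; "grip_force": force on a finger pad.
Only numpy, scipy, OpenCV 4.12 (cv2) and the standard library are available. Lean on these libraries where they do the work, as an engineer would, in place of code of your own. Each camera call takes 0.05 s, during which the arm holds its last target. There are 200 camera calls.

## Task

Take the blue-handled plug gauge from its black stand and try it gently in each of the three dark grey metal centrifuge sleeves in the white rack, left one first, then the middle, then the right: a sound sleeve lets the pin in until the gauge's collar is down on the rim, a bad one, with a reducer left inside, stops it part-way. Put the gauge back fully down in its stand, stand any sleeve that stopped the gauge upright on the floor of the long cream dish, and leave whatever is inside a sleeve in it and the sound sleeves standing in their seats. Do not push hard against a sleeve, and leave the two dropper bottles and the vial where they are.

Things in the scene. Friction and masses are not known exactly. Their poses are not given: they have to be found in the camera images.
- gauge: plug gauge, 130 mm long, round, 140 g: steel pin 20 mm diameter and 60 mm long whose nose tapers to 11 mm over its last 8 mm; above it a steel collar 36 mm diameter, 8 mm thick; above that a blue round handle 26 mm diameter, 62 mm long. Origin at the centre of the nose end; z runs up along the pin to the handle. It starts upright in the stand
- gauge_collar (a point): on the gauge's axis, underside of its collar, 60 mm above the nose end
- gauge_grip (a point): on the gauge's axis in the handle, 104 mm above the nose end, where to grip it (36 mm above the collar's top, 26 mm below the handle's top)
- stand: black gauge stand fixed to the worktop, 66 x 66 mm block 68 mm tall on an 84 mm square foot; a blind hole 26 mm diameter, 64 mm deep, in its top holds the gauge's pin, the collar resting on the top. Origin at the centre of its underside; z up
- stand_mouth (a point): centre of the stand's hole at its top face, 68 mm above the worktop
- rack: white rack fixed to the worktop, 76 x 250 x 18 mm, with three round seats in a row along its y, 82 mm apart, each 48 mm diameter and 12 mm deep, floor 6 mm above the worktop. Rack and sleeves are stiff: a gauge driven in faster than about 30 mm/s hits hard where it stops. Origin at the centre of its underside; its x points away from the robot, y to the left
- sleeve_left: the left of three like dark grey metal round sleeves in the rack: 44 mm outside, 80 mm tall, 240 g, 24 mm bore, closed foot. Origin: centre of the foot, z up the bore. On the bore's floor lies a low black cushion (sound; the gauge goes fully in) or, left in by mistake, a tall black reducer (reducer_c0, not tracked; 9 mm hole) of rubber, top 38 mm below the rim: it stops the gauge with its collar 22 mm above the rim
- sleeve_mid: the middle of three like dark grey metal round sleeves in the rack: 44 mm outside, 80 mm tall, 240 g, 24 mm bore, closed foot. Origin: centre of the foot, z up the bore. On the bore's floor lies a low black cushion (sound; the gauge goes fully in) or, left in by mistake, a tall black reducer (reducer_c0, not tracked; 9 mm hole) of rubber, top 38 mm below the rim: it stops the gauge with its collar 22 mm above the rim
- sleeve_right: the right of three like dark grey metal round sleeves in the rack: 44 mm outside, 80 mm tall, 240 g, 24 mm bore, closed foot. Origin: centre of the foot, z up the bore. On the bore's floor lies a low black cushion (sound; the gauge goes fully in) or, left in by mistake, a tall black reducer (reducer_c0, not tracked; 9 mm hole) of rubber, top 38 mm below the rim: it stops the gauge with its collar 22 mm above the rim
- sleeve_left_rim (a point): centre of the left sleeve's mouth, level with its rim, 80 mm above its foot
- sleeve_mid_rim (a point): centre of the middle sleeve's mouth, level with its rim, 80 mm above its foot
- sleeve_right_rim (a point): centre of the right sleeve's mouth, level with its rim, 80 mm above its foot
- reject_dish: long cream plastic dish for bad sleeves, loose, 300 g, 66 mm (its x) by 196 mm (its y), walls 3 mm thick and 40 mm high, inside 60 x 192 mm, flat floor 2 mm thick. Origin at the centre of its underside; z up
- yellow_dropper: bystander: dropper bottle with yellow collar, 22 mm diameter, 77 mm tall, origin under its centre
- grey_vial: bystander: small vial with grey cap, 22 mm diameter, 51 mm tall, origin under its centre
- red_dropper: bystander: dropper bottle with red collar, 22 mm diameter, 77 mm tall, origin under its centre
There are look-alikes about, which are no part of the job. Leave any orange look-alike of the sleeve_right alone.

How it is judged:
On the way, in this order (a step that is already met when the one before it is completed fails the run):
1. the gauge is pushed into the left sleeve until its collar is down on the rim or, if a reducer was left in it, until the nose is on the reducer (horizontal distance between gauge and sleeve_left below 0.006 m and angle between the z axis of gauge and the z axis of sleeve_left, either way round below 0.12 rad and (z of gauge_collar in the frame of sleeve_left below 0.083 m or (horizontal distance between reducer_c0 and sleeve_left below 0.02 m and z of gauge in the frame of sleeve_left below 0.0445 m))), for 0.04 s.
2. the gauge is pushed into the middle sleeve until its collar is down on the rim or, if a reducer was left in it, until the nose is on the reducer (horizontal distance between gauge and sleeve_mid below 0.006 m and angle between the z axis of gauge and the z axis of sleeve_mid, either way round below 0.12 rad and (z of gauge_collar in the frame of sleeve_mid below 0.083 m or (horizontal distance between reducer_c0 and sleeve_mid below 0.02 m and z of gauge in the frame of sleeve_mid below 0.0445 m))), for 0.04 s.
3. the gauge is pushed into the right sleeve until its collar is down on the rim or, if a reducer was left in it, until the nose is on the reducer (horizontal distance between gauge and sleeve_right below 0.006 m and angle between the z axis of gauge and the z axis of sleeve_right, either way round below 0.12 rad and (z of gauge_collar in the frame of sleeve_right below 0.083 m or (horizontal distance between reducer_c0 and sleeve_right below 0.02 m and z of gauge in the frame of sleeve_right below 0.0445 m))), for 0.04 s.
At the end, for the whole second after the job is handed in: The sleeve that stopped the gauge stands at rest on the dish floor, foot within 12 mm across and 78 mm along of its centre, tilt < 0.15 rad; sound sleeves within 12 mm of their starts, tilt < 0.08; gauge in the stand, collar within 5 mm of its top and 8 mm of the hole axis, tilt < 0.1 (((horizontal distance between reducer_c0 and sleeve_left below 0.02 m and x of sleeve_left in the frame of reject_dish between -0.012 and 0.012 m and y of sleeve_left in the frame of reject_dish between -0.078 and 0.078 m and z of sleeve_left in the frame of reject_dish below 0.008 m and angle between sleeve_left's own z axis and vertical below 0.15 rad) or (horizontal distance between reducer_c0 and sleeve_mid below 0.02 m and x of sleeve_mid in the frame of reject_dish between -0.012 and 0.012 m and y of sleeve_mid in the frame of reject_dish between -0.078 and 0.078 m and z of sleeve_mid in the frame of reject_dish below 0.008 m and angle between sleeve_mid's own z axis and vertical below 0.15 rad) or (horizontal distance between reducer_c0 and sleeve_right below 0.02 m and x of sleeve_right in the frame of reject_dish between -0.012 and 0.012 m and y of sleeve_right in the frame of reject_dish between -0.078 and 0.078 m and z of sleeve_right in the frame of reject_dish below 0.008 m and angle between sleeve_right's own z axis and vertical below 0.15 rad)) and ((horizontal distance between reducer_c0 and sleeve_left below 0.02 m and x of sleeve_left in the frame of reject_dish between -0.012 and 0.012 m and y of sleeve_left in the frame of reject_dish between -0.078 and 0.078 m and z of sleeve_left in the frame of reject_dish below 0.008 m and angle between sleeve_left's own z axis and vertical below 0.15 rad) or (not (horizontal distance between reducer_c0 and sleeve_left below 0.02 m) and distance of sleeve_left from where it was at the start of the episode below 0.012 m and angle between sleeve_left's own z axis and vertical below 0.08 rad)) and ((horizontal distance between reducer_c0 and sleeve_mid below 0.02 m and x of sleeve_mid in the frame of reject_dish between -0.012 and 0.012 m and y of sleeve_mid in the frame of reject_dish between -0.078 and 0.078 m and z of sleeve_mid in the frame of reject_dish below 0.008 m and angle between sleeve_mid's own z axis and vertical below 0.15 rad) or (not (horizontal distance between reducer_c0 and sleeve_mid below 0.02 m) and distance of sleeve_mid from where it was at the start of the episode below 0.012 m and angle between sleeve_mid's own z axis and vertical below 0.08 rad)) and ((horizontal distance between reducer_c0 and sleeve_right below 0.02 m and x of sleeve_right in the frame of reject_dish between -0.012 and 0.012 m and y of sleeve_right in the frame of reject_dish between -0.078 and 0.078 m and z of sleeve_right in the frame of reject_dish below 0.008 m and angle between sleeve_right's own z axis and vertical below 0.15 rad) or (not (horizontal distance between reducer_c0 and sleeve_right below 0.02 m) and distance of sleeve_right from where it was at the start of the episode below 0.012 m and angle between sleeve_right's own z axis and vertical below 0.08 rad)) and linear speed of each of sleeve_left, sleeve_mid, sleeve_right, gauge below 0.02 m/s and horizontal distance between gauge_collar and stand_mouth below 0.008 m and z of gauge_collar in the frame of stand_mouth below 0.005 m and angle between gauge's own z axis and vertical below 0.1 rad); the robot touches nothing.
It fails at once if a sleeve is pushed down into the rack, or against the gauge, with more than 80 N (contact force between any of sleeve_left, sleeve_mid, sleeve_right and rack above 80 N or contact force between any of sleeve_left, sleeve_mid, sleeve_right and gauge above 80 N).
It fails at once if a bystander (a dropper bottle or the grey vial) is moved more than 30 mm (distance of any of yellow_dropper, grey_vial, red_dropper from where it was at the start of the episode above 0.03 m).
It also fails if it takes over 62 s, if anything falls off the work surface, if the arm or the gripper's body presses on something with over 40 N, if the wrist force passes 120 N, or if a joint passes its speed limit or range.

## Working session

There is one attempt and no reset: what is moved stays moved. The work goes in short steps, Python scripts to look and compute and a shell command to move; the robot and the scene stay as the last step left them, time stands still between calls to the robot, and variables do not carry over. Pictures are saved under pics/ and viewed, at most 10 in all, crops included, and the job is handed in when it is done.

```bash
mkdir -p pics; ls; cat > h.py <<'E'
from plant import state,get_image,calibration,hand_in
import numpy as np,cv2
from scipy.spatial.transform import Rotation as R
def att(c):
    a=np.array(c['attitude'],float)
    return a if a.shape==(3,3) else R.from_quat(a,scalar_first=True).as_matrix()
def world(name):
    c=calibration(name);im,d=get_image(name)
    v,u=np.mgrid[:420,:560]
    P=np.stack([(u-c['cx'])/c['fx']*d,(v-c['cy'])/c['fy']*d,d],-1)@att(c).T+np.array(c['origin'])
    P[d==0]=np.nan
    return im,d,P
E
python3 - <<'E'
from h import *
s=state();print(s)
for n in ['top','scene']:
    im,d,P=world(n);c=calibration(n);print(c)
    np.savez(n+'.npz',im=im,P=P);cv2.imwrite(f'pics/{n}0.png',im[:,:,::-1])
E
```

```text
pics
{'time': 0.0, 'qpos': array([ 1.00949183e+00,  5.28484827e-01,  1.43388823e+00, -2.04794079e-06,
        1.18140635e+00, -1.78492679e-01]), 'qd': array([-0.0008621 , -0.00065302,  0.00107273,  0.00025168, -0.00245208,
       -0.00027351]), 'joint_efforts': array([ 7.60213857e-05, -4.42343795e+01, -1.78023022e+01, -1.32908690e-04,
        8.32472026e-03,  1.21169865e-05]), 'tcp_pos': array([0.23304062, 0.57916188, 0.23032664]), 'ee_rot': array([-3.94394672e-04,  1.90238820e-01,  9.81737234e-01, -1.01976486e-03]), 'ft_force': array([ 0.9673301 , -0.05251406, -0.5833874 ]), 'torque': array([ 0.00640745,  0.02452806, -0.03322389]), 'grip_force': 0.0, 'finger_gap': 0.08547479935912469}
{'fx': 504.6086876215104, 'fy': 504.6086876215104, 'cx': 279.7879611439587, 'cy': 208.55355846302308, 'origin': array([0.34291585, 0.09766287, 1.05941253]), 'attitude': array([ 0.07108252, -0.70165571,  0.70549634, -0.07001043])}
{'fx': 516.428356537436, 'fy': 516.428356537436, 'cx': 276.5131088161021, 'cy': 210.17118381195948, 'origin': array([ 0.03017021, -0.38220889,  0.82709224]), 'attitude': array([-0.34081225,  0.85618692, -0.35771134,  0.1511078 ])}
```

View pics/top0.png

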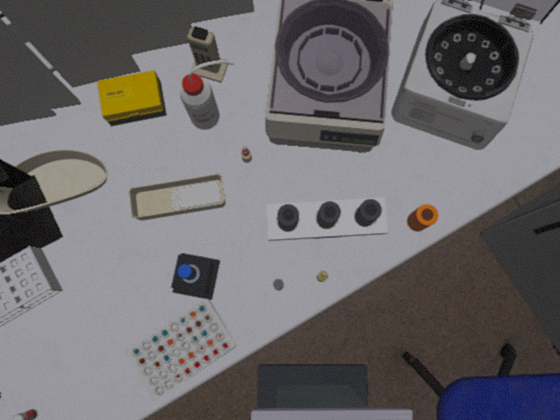

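View pics/scene0.png

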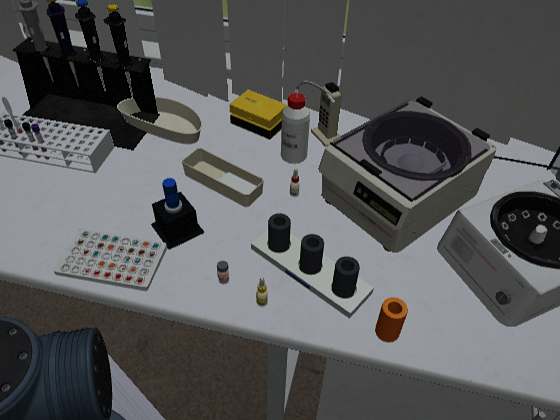

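The top view shows sleeves at (288,217), (329,214) and (370,211), the gauge at (185,271), the dish at (178,197), the red dropper at (246,154), the grey vial at (278,284) and the yellow dropper at (322,276). The scene view agrees. Next I fit positions from the depth.

```bash
cat > fit.py <<'E'
from h import *
from scipy.optimize import least_squares
def circ(p,r):
    f=lambda c:np.hypot(p[:,0]-c[0],p[:,1]-c[1])-r
    return least_squares(f,p[:,:2].mean(0),loss='soft_l1',f_scale=.002)
for n in ['top','scene']:
    z=np.load(n+'.npz');P=z['P'].reshape(-1,3);im=z['im'].reshape(-1,3).astype(int)
    print(n,'table z',np.nanmedian(P[(np.abs(P[:,2])<.02)][:,2]))
    T=np.load('top.npz')['P']
    for nm,(v,u) in dict(sl=(217,288),sm=(214,329),sr=(211,370),gauge=(271,185),red=(154,246),vial=(284,278),yel=(276,322)).items():
        c0=T[v-2:v+3,u-2:u+3].reshape(-1,3);c0=np.nanmedian(c0,0)
        m=(np.hypot(P[:,0]-c0[0],P[:,1]-c0[1])<.035)
        p=P[m]
        if nm[0]=='s':
            q=p[(p[:,2]>.076)&(p[:,2]<.1)];  # top annulus
            (x,y),r=cv2.minEnclosingCircle(q[:,:2].astype(np.float32))
            w=p[(p[:,2]>.03)&(p[:,2]<.076)]
            f=circ(w,.022); print(nm,'top',x,y,r,q[:,:2].mean(0),'ztop',np.median(q[:,2]),len(q),'wall',f.x,len(w))
        elif nm=='gauge':
            q=p[(p[:,2]>.125)]; q1=q[q[:,2]>.136]
            print(nm,'top',q1.mean(0) if len(q1) else 0,len(q1),'max',q[:,2].max() if len(q) else 0,'wall',circ(q[q[:,2]<.134],.013).x if len(q)>5 else 0)
            q=p[(p[:,2]>.06)&(p[:,2]<.072)]
        else:
            q=p[p[:,2]>.015]; print(nm,q.mean(0),q[:,2].max(),len(q))
    def rect(c,rad,z0,z1,nm):
        m=(np.hypot(P[:,0]-c[0],P[:,1]-c[1])<rad)&(P[:,2]>z0)&(P[:,2]<z1)
        r=cv2.minAreaRect(P[m][:,:2].astype(np.float32));print(nm,r,P[m][:,:2].mean(0),m.sum())
    rect(T[212,310],.16,.010,.024,'rack')
    rect(T[197,178],.12,.034,.046,'dish')
    rect(T[290,205],.08,.060,.073,'stand')
E
python3 fit.py
```

```text
top table z 0.00014578445164747933
sl top 0.5285828113555908 0.08354000002145767 0.02186472713947296 [0.52832413 0.08375521] ztop 0.08532246733971738 282 wall [0.52148008 0.09450742] 175
sm top 0.5340248346328735 0.0020331768319010735 0.022350620478391647 [0.53337503 0.00182997] ztop 0.08527107023146296 287 wall [0.5322382  0.00224333] 146
sr top 0.5380616188049316 -0.07926588505506516 0.022189445793628693 [ 0.53745891 -0.07860804] ztop 0.08518232629186395 299 wall [ 0.53713275 -0.07798507] 175
gauge top [0.41565455 0.27395151 0.13806593] 126 max 0.14156097757039954 wall [0.41563694 0.27364201]
red [0.66525083 0.17001844 0.04557332] 0.07773742113656368 117
vial [0.39488867 0.10343023 0.0486853 ] 0.054416749778962714 98
yel [0.41085947 0.01570655 0.04879495] 0.07962687588397821 100
rack ((0.5691009163856506, 0.024507462978363037), (0.28046321868896484, 0.25424233078956604), 37.72909164428711) [0.534069   0.00540494] 2905
dish ((0.5790784955024719, 0.31399163603782654), (0.06809784471988678, 0.1960691660642624), 9.025382995605469) [0.5791893  0.31818187] 431
stand ((0.4154199957847595,
[... 639 characters left out ...]
1521686 0.27218549 0.13703598] 70 max 0.1393633620240584 wall [0.4161219  0.27352187]
red [0.66618315 0.16569598 0.04159973] 0.07779191256535589 165
vial [0.39291282 0.09883071 0.03877496] 0.053947084165875014 201
yel [0.409112   0.00921578 0.04248428] 0.07930114657111265 215
rack ((0.5391918420791626, 0.0005350261926651001), (0.2494630515575409, 0.3010522425174713), 84.48871612548828) [ 0.53238364 -0.0098931 ] 2856
dish ((0.5801486372947693, 0.31230464577674866), (0.07128534466028214, 0.19962240755558014), 9.043302536010742) [0.57894724 0.31161008] 410
stand ((0.4153643846511841, 0.27279821038246155), (0.07071130722761154, 0.06688115000724792), 79.23234558105469) [0.4106603  0.26500735] 611
```

```bash
cat > d.py <<'E'
from h import *; import sys
s=state(); Rm=R.from_quat(s['ee_rot'],scalar_first=True).as_matrix()
print('t %.2f'%s['time'],'p',s['tcp_pos'].round(4),'f',s['ft_force'].round(1),'gap %.4f'%s['finger_gap'],'grip %.0f'%s['grip_force'],'q',s['qpos'].round(2))
print('yaw(y) %.4f'%np.arctan2(Rm[1,1],Rm[0,1]),'z axis',Rm[:,2].round(4))
if len(sys.argv)>3:
    t=np.array(list(map(float,sys.argv[1:4]))); print('units',(Rm.T@(t-s['tcp_pos'])/.5).round(4))
E
python3 - <<'E'
import numpy as np
P=np.load('top.npz')['P']
for u in range(142,222,8): print((P[197-int((u-178)*.07),u]*1000).round(),end=' ')
E
python3 -m handwheel '[0,0,0,0,0,0.0743,1, 0,0,0,0,0,0.0743,1, 0,0,0,0,0,0.0743,1, 0,0,0,0,0,0.0743,1, 0,0,0,0,0,0.0743,1, 0,0,0,0,0,0.0743,1, 0,0,0,0,0,0.0743,1, 0,0,0,0,0,0.0743,1, 0,0,0,0,0,0,1, 0,0,0,0,0,0,1]' 40; python3 d.py .4156 .2738 .16
```

```text
[580. 395.   2.] [582. 378.   1.] [582. 360.   1.] [583. 342.   8.] [582. 324.  10.] [579. 304.  25.] [579. 288.  21.] [581. 271.  24.] [581. 254.  24.] [583. 237.  22.] time: 1.1
tcp_pos: [0.2333, 0.5795, 0.2309]
ee_rot: [0.0, 0.706, 0.708, -0.0]
ft_force: [-0.1, -1.1, 0.1]
finger_gap: 0.0854
grip_force: 0.0
t 1.10 p [0.2333 0.5795 0.2309] f [-0.1 -1.1  0.1] gap 0.0854 grip 0 q [1.01 0.53 1.43 0.   1.18 1.01]
yaw(y) 0.0023 z axis [-5.e-04 -7.e-04 -1.e+00]
units [-0.6122  0.3633  0.1421]
```

```bash

python3 -m handwheel '[-0.0612,0.0363,0.0142,0,0,0,1, -0.0612,0.0363,0.0142,0,0,0,1, -0.0612,0.0363,0.0142,0,0,0,1, -0.0612,0.0363,0.0142,0,0,0,1, -0.0612,0.0363,0.0142,0,0,0,1, -0.0612,0.0363,0.0142,0,0,0,1, -0.0612,0.0363,0.0142,0,0,0,1, -0.0612,0.0363,0.0142,0,0,0,1, -0.0612,0.0363,0.0142,0,0,0,1, -0.0612,0.0363,0.0142,0,0,0,1]'; python3 d.py .4156 .2738 .093
python3 - <<'E'
import numpy as np
P=np.load('scene.npz')['P'].reshape(-1,3)
a=np.radians(9.04);d=P[:,:2]-[.5797,.3131]
lx=d@[np.cos(a),np.sin(a)];ly=d@[-np.sin(a),np.cos(a)]
Q=np.load('top.npz')['P'].reshape(-1,3);dq=Q[:,:2]-[.5795,.3135];qx=dq@[np.cos(a),np.sin(a)];qy=dq@[-np.sin(a),np.cos(a)]
for b in np.arange(-.095,.095,.01):
    m=(abs(lx)<.022)&(ly>b)&(ly<b+.01);n=(abs(qx)<.022)&(qy>b)&(qy<b+.01)
    print('%.3f'%b,(1000*np.nanpercentile(P[m,2],[10,50,90])).round(1),(1000*np.nanpercentile(Q[n,2],[10,50,90])).round(1))
E
```

```text
time: 2.1
tcp_pos: [0.4154, 0.2724, 0.1602]
ee_rot: [0.0, 0.706, 0.708, 0.0]
ft_force: [0.8, -0.7, 0.4]
finger_gap: 0.0854
grip_force: 0.0
t 2.10 p [0.4154 0.2724 0.1602] f [ 0.8 -0.7  0.4] gap 0.0854 grip 0 q [0.36 0.46 1.82 0.   0.85 0.35]
yaw(y) 0.0020 z axis [ 4.e-04  2.e-04 -1.e+00]
units [0.0028 0.0004 0.1343]
-0.095 [-754.6 -749.2   12.2] [ 0.3  3.6 23.3]
-0.085 [-754.8   19.2   22.6] [18.6 21.9 24.1]
-0.075 [-753.    18.8   22.3] [19.1 21.7 24. ]
-0.065 [-754.3   19.7   22.5] [19.5 21.8 24.2]
-0.055 [-754.3   20.    22.8] [19.5 22.2 24.7]
-0.045 [-755.7   19.5   23.1] [18.6 22.  24. ]
-0.035 [-755.6   17.8   22.7] [18.8 21.6 24. ]
-0.025 [-753.8   18.9   22.4] [19.4 21.7 23.8]
-0.015 [-752.7   19.9   22.9] [18.3 21.7 24.2]
-0.005 [-756.2 -750.2   19.5] [14.6 18.4 22.7]
0.005 [-755.3 -750.4   11.6] [ 7.5 10.3 14.7]
0.015 [-754.1 -748.1    3.2] [0.5 3.5 6.6]
0.025 [-754.3 -746.7    2.3] [-0.5  2.2  4.2]
0.035 [-756.7 -746.5    2.3] [-0.6  2.4  4.4]
0.045 [-755.7 -746.5    3.1] [0.2 2.6 4.9]
0.055 [-754.8   -2.3    3.6] [0.6 2.8 5.1]
0.065 [-7.548e+02 -2.000e-01  3.800e+00] [0.4 2.7 5.3]
0.075 [-754.5   -1.3    3. ] [-0.1  2.2  4.6]
0.085 [-746.3   12.    33.3] [ 0.7  4.6 23.6]
```

```bash

python3 -m handwheel '[0.0028,0,0.045,0,0,0,1, 0,0,0.045,0,0,0,1, 0,0,0.044,0,0,0,1, 0,0,0,0,0,0,1, 0,0,0,0,0,0,0, 0,0,0,0,0,0,0, 0,0,0,0,0,0,0, 0,0,0,0,0,0,0, 0,0,0,0,0,0,0, 0,0,0,0,0,0,0]' 50; python3 d.py .4156 .2738 .093
```

```text
time: 3.1
tcp_pos: [0.4152, 0.2754, 0.0942]
ee_rot: [0.0, 0.707, 0.707, 0.001]
ft_force: [-0.4, 0.8, 5.8]
finger_gap: 0.0246
grip_force: 48.8
t 3.10 p [0.4152 0.2754 0.0942] f [-0.4  0.8  5.8] gap 0.0246 grip 49 q [0.36 0.58 1.87 0.   0.69 0.36]
yaw(y) -0.0007 z axis [ 1.7e-03  8.0e-04 -1.0e+00]
units [-0.0031  0.0007  0.0025]
```

```bash

python3 -m handwheel '[0,0,-0.03,0,0,0,0, 0,0,-0.05,0,0,0,0, 0,0,-0.06,0,0,0,0, 0,0,-0.06,0,0,0,0, 0,0,-0.03,0,0,0,0, 0,0,0,0,0,0,0, 0,0,0,0,0,0,0, 0,0,0,0,0,0,0, 0,0,0,0,0,0,0, 0,0,0,0,0,0,0]'; python3 d.py .526 .079 .200
python3 - <<'E'
from h import *
im,d,P=world('scene');np.savez('s1.npz',im=im,P=P)
cv2.imwrite('pics/s1.png',cv2.resize(im[60:260,90:290,::-1],None,fx=3,fy=3))
E
```

```text
time: 4.1
tcp_pos: [0.4141, 0.2748, 0.2073]
ee_rot: [-0.0, 0.707, 0.707, -0.001]
ft_force: [0.4, -0.0, -1.4]
finger_gap: 0.0243
grip_force: 49.3
t 4.10 p [0.4141 0.2748 0.2073] f [ 0.4 -0.  -1.4] gap 0.0243 grip 49 q [0.36 0.39 1.77 0.   0.98 0.36]
yaw(y) -0.0009 z axis [-2.1e-03 -8.0e-04 -1.0e+00]
units [-0.3914  0.2241  0.0145]
```

View pics/s1.png

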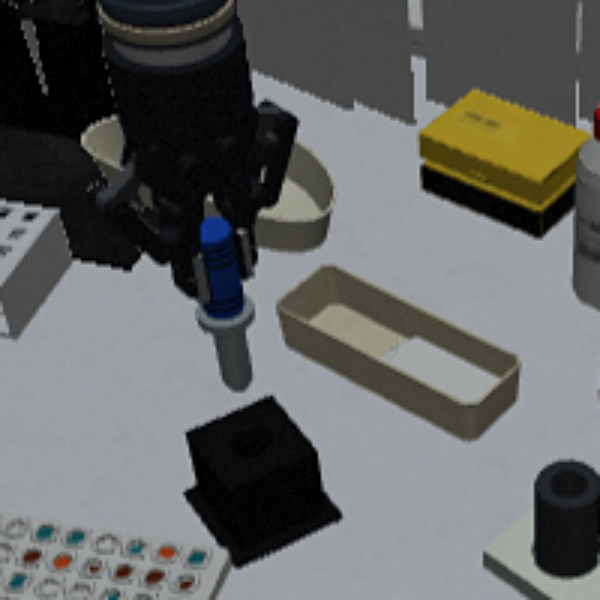

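The gauge hangs free from the gripper with the pin above the stand (crop ~(235,360)), and the stand's hole is visible at (255,440). Next I fit the pin axis in the scene depth, correcting with the sleeve measurements from the same camera.

```bash
cat > pin.py <<'E'
from h import *
from scipy.optimize import least_squares
import sys
def fitpin(P,tcp):
    P=P.reshape(-1,3);P=P[np.isfinite(P).all(1)]
    m=(np.hypot(P[:,0]-tcp[0],P[:,1]-tcp[1])<.03)&(P[:,2]>tcp[2]-.075)&(P[:,2]<tcp[2]-.032)
    p=P[m];z0=tcp[2]-.05
    f=lambda a:np.hypot(p[:,0]-a[0]-a[2]*(p[:,2]-z0),p[:,1]-a[1]-a[3]*(p[:,2]-z0))-.010
    r=least_squares(f,[*p[:,:2].mean(0)+[.005,.005],0,0],loss='soft_l1',f_scale=.002)
    q=P[(np.hypot(P[:,0]-tcp[0],P[:,1]-tcp[1])<.03)&(P[:,2]>.1)]
    return r.x,len(p),np.percentile(q[:,2],.5)
if __name__=='__main__':
    tcp=state()['tcp_pos']; 
    P=np.load('s1.npz')['P'] if len(sys.argv)>1 else world('scene')[2]
    a,n,zn=fitpin(P,tcp);print('tcp',tcp.round(4),'axis at tcp-.05',a.round(4),n,'nose z',zn.round(4),'off',(a[:2]-tcp[:2]).round(4))
E
python3 pin.py x
python3 - <<'E'
import numpy as np
P=np.load('s1.npz')['P'];P=P.reshape(-1,3)
# stand rim / hole in same camera
m=(np.hypot(P[:,0]-.4155,P[:,1]-.2736)<.05)&(P[:,2]>.055)&(P[:,2]<.075)
import cv2;print(cv2.minAreaRect(P[m][:,:2].astype(np.float32)),np.median(P[m][:,2]))
E
```

```text
tcp [0.4143 0.2749 0.2075] axis at tcp-.05 [ 0.4146  0.2732 -0.002   0.0035] 168 nose z 0.1282 off [ 0.0003 -0.0016]
((0.4157699942588806, 0.2728579640388489), (0.07067345082759857, 0.0672513023018837), 79.48008728027344) 0.06637424940960646
```

```bash

python3 -m handwheel '[-0.04,0.024,0,0,0,0,0, -0.06,0.036,0,0,0,0,0, -0.07,0.042,0,0,0,0,0, -0.07,0.042,0,0,0,0,0, -0.07,0.042,0,0,0,0,0, -0.047,0.03,0.006,0,0,0,0, -0.024,0.014,0.006,0,0,0,0, 0,0,0,0,0,0,0, 0,0,0,0,0,0,0, 0,0,0,0,0,0,0]'; python3 pin.py; python3 d.py .529 .0843 .194
```

```text
time: 5.15
tcp_pos: [0.5283, 0.0858, 0.2022]
ee_rot: [-0.001, 0.707, 0.707, -0.0]
ft_force: [-0.5, -0.3, -1.1]
finger_gap: 0.0248
grip_force: 49.3
tcp [0.5283 0.0858 0.2022] axis at tcp-.05 [ 0.5291  0.0843  0.0161 -0.005 ] 161 nose z 0.1235 off [ 0.0008 -0.0015]
t 5.20 p [0.5284 0.0858 0.2023] f [ 0.  -0.1 -0.4] gap 0.0247 grip 49 q [-0.05  0.45  1.69  0.    1.01 -0.05]
yaw(y) 0.0011 z axis [-1.e-03  4.e-04 -1.e+00]
units [-0.0031  0.0012  0.0166]
```

```bash

python3 -m handwheel '[-0.0036,0,0,0,0,0,0, 0,0,0.02,0,0,0,0, 0,0,0.02,0,0,0,0, 0,0,0.012,0,0,0,0, 0,0,0.006,0,0,0,0, 0,0,0.006,0,0,0,0, 0,0,0.006,0,0,0,0, 0,0,0.01,0,0,0,0, 0,0,0.01,0,0,0,0, 0,0,0.01,0,0,0,0]'; python3 d.py .529 .084 .135
```

```text
time: 6.2
tcp_pos: [0.5293, 0.0827, 0.152]
ee_rot: [-0.0, 0.707, 0.707, -0.0]
ft_force: [-0.7, 0.7, -1.6]
finger_gap: 0.0248
grip_force: 49.4
t 6.20 p [0.5293 0.0827 0.152 ] f [-0.7  0.7 -1.6] gap 0.0248 grip 49 q [-0.05  0.52  1.73  0.    0.89 -0.05]
yaw(y) -0.0009 z axis [-3.e-04  2.e-04 -1.e+00]
units [ 0.0025 -0.0007  0.0339]
```

```bash

python3 -m handwheel '[0,0,0.005,0,0,0,0, 0,0,0.005,0,0,0,0, 0,0,0.005,0,0,0,0, 0,0,0.005,0,0,0,0, 0,0,0.003,0,0,0,0, 0,0,0.003,0,0,0,0, 0,0,0.003,0,0,0,0, 0,0,0.003,0,0,0,0, 0,0,0.003,0,0,0,0, 0,0,0.003,0,0,0,0]'; python3 d.py .529 .084 .135
```

```text
time: 7.2
tcp_pos: [0.5296, 0.0828, 0.1339]
ee_rot: [-0.0, 0.707, 0.707, 0.0]
ft_force: [-2.9, 3.4, 13.8]
finger_gap: 0.0248
grip_force: 50.8
t 7.20 p [0.5296 0.0828 0.1339] f [-2.9  3.4 13.8] gap 0.0248 grip 51 q [-0.05  0.55  1.75  0.    0.85 -0.05]
yaw(y) -0.0010 z axis [ 2.e-04  3.e-04 -1.e+00]
units [ 0.0024 -0.0013 -0.0021]
```

```bash

python3 -m handwheel '[0.001,-0.001,0,0,0,0,0, 0.001,0,0,0,0,0,0, 0,0,0.002,0,0,0,0, 0,0,0,0,0,0,0, 0,0,0,0,0,0,0, 0,0,0,0,0,0,0, 0,0,0,0,0,0,0, 0,0,0,0,0,0,0, 0,0,0,0,0,0,0, 0,0,0,0,0,0,0]'; python3 pin.py;python3 d.py .529 .084 .135; python3 - <<'E'
from h import *
im,d,P=world('scene')
cv2.imwrite('pics/s2.png',cv2.resize(im[160:320,230:390,::-1],None,fx=3,fy=3))
P=P.reshape(-1,3)
for z in np.arange(.05,.15,.005):
    m=(np.hypot(P[:,0]-.529,P[:,1]-.083)<.03)&(abs(P[:,2]-z)<.0025)
    if m.sum()>3: print('%.3f'%z,m.sum(),'width',np.ptp(P[m][:,:2]@[.6,-.8]).round(4))
E
```

```text
time: 8.2
tcp_pos: [0.5295, 0.0834, 0.1339]
ee_rot: [0.001, 0.707, 0.707, 0.0]
ft_force: [-2.7, 0.6, 11.2]
finger_gap: 0.0247
grip_force: 50.7
tcp [0.5295 0.0834 0.1339] axis at tcp-.05 [0.5245 0.078  0.3266 0.2077] 396 nose z 0.1084 off [-0.0051 -0.0054]
t 8.25 p [0.5296 0.0834 0.1339] f [-3.   0.2 11.6] gap 0.0249 grip 51 q [-0.05  0.55  1.75 -0.    0.84 -0.05]
yaw(y) -0.0005 z axis [ 1.7e-03 -7.0e-04 -1.0e+00]
units [ 0.0012 -0.0011 -0.0022]
0.050 44 width 0.0422
0.055 34 width 0.0402
0.060 40 width 0.0422
0.065 38 width 0.0419
0.070 35 width 0.0432
0.075 39 width 0.0431
0.080 54 width 0.0414
0.085 158 width 0.0431
0.090 24 width 0.0319
0.095 14 width 0.0174
0.100 4 width 0.0058
0.110 30 width 0.0343
0.115 89 width 0.0353
0.120 22 width 0.0228
0.125 22 width 0.0186
0.130 13 width 0.0141
0.135 23 width 0.0269
0.140 32 width 0.0361
0.145 44 width 0.0399
```

View pics/s2.png

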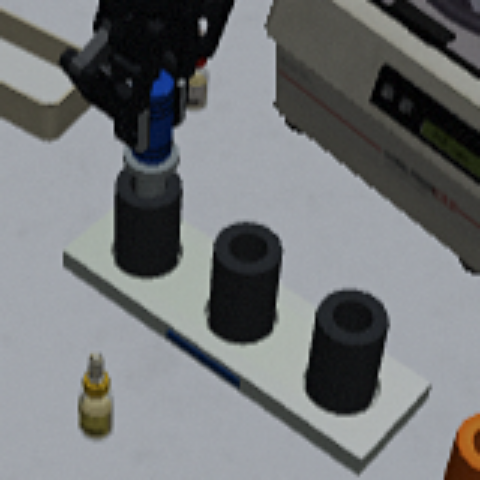

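The gauge is stopped with its collar about 22 mm above the left sleeve's rim (crop (150,155) against a rim at (148,185)), which suggests a reducer. One more small push to confirm.

```bash

python3 -m handwheel '[0,0,0.002,0,0,0,0, 0,0,0.002,0,0,0,0, 0,0,0,0,0,0,0, 0,0,0,0,0,0,0, 0,0,0,0,0,0,0, 0,0,0,0,0,0,0, 0,0,0,0,0,0,0, 0,0,0,0,0,0,0, 0,0,0,0,0,0,0, 0,0,0,0,0,0,0]'; python3 d.py .5345 .0015 .202
```

```text
time: 9.3
tcp_pos: [0.5299, 0.0834, 0.1336]
ee_rot: [0.001, 0.707, 0.707, 0.001]
ft_force: [-4.7, 1.1, 23.2]
finger_gap: 0.0247
grip_force: 51.9
t 9.30 p [0.5299 0.0834 0.1336] f [-4.7  1.1 23.2] gap 0.0247 grip 52 q [-0.05  0.55  1.75 -0.    0.84 -0.05]
yaw(y) -0.0003 z axis [ 2.9e-03 -7.0e-04 -1.0e+00]
units [-0.164   0.0097 -0.1366]
```

```bash

python3 -m handwheel '[0,0,-0.02,0,0,0,0, 0,0,-0.04,0,0,0,0, 0,0,-0.04,0,0,0,0, 0,0,-0.045,0,0,0,0, -0.035,0.002,0,0,0,0,0, -0.05,0.003,0,0,0,0,0, -0.05,0.003,0,0,0,0,0, -0.0286,0.0015,0,0,0,0,0, 0,0,0,0,0,0,0, 0,0,0,0,0,0,0]'; python3 pin.py; python3 d.py .534 .0018 .202
```

```text
time: 10.3
tcp_pos: [0.5335, 0.0021, 0.2026]
ee_rot: [-0.0, 0.708, 0.706, 0.0]
ft_force: [-0.5, -0.6, -1.2]
finger_gap: 0.0245
grip_force: 49.4
tcp [0.5335 0.0021 0.2026] axis at tcp-.05 [ 5.343e-01  4.000e-04 -1.880e-02 -6.800e-03] 161 nose z 0.124 off [ 0.0008 -0.0016]
t 10.35 p [0.5334 0.0025 0.2026] f [-0.4 -0.1 -1.3] gap 0.0252 grip 49 q [-0.21  0.44  1.69  0.    1.01 -0.2 ]
yaw(y) -0.0008 z axis [-6.e-04  7.e-04 -1.e+00]
units [-0.0014  0.0011  0.0011]
```

```bash

python3 -m handwheel '[0,0,0.02,0,0,0,0, 0,0,0.02,0,0,0,0, 0,0,0.012,0,0,0,0, 0,0,0.006,0,0,0,0, 0,0,0.006,0,0,0,0, 0,0,0.006,0,0,0,0, 0,0,0.01,0,0,0,0, 0,0,0.01,0,0,0,0, 0,0,0.01,0,0,0,0, 0,0,0.006,0,0,0,0]'; 
python3 -m handwheel '[0,0,0.005,0,0,0,0, 0,0,0.005,0,0,0,0, 0,0,0.005,0,0,0,0, 0,0,0.004,0,0,0,0, 0,0,0.003,0,0,0,0, 0,0,0.003,0,0,0,0, 0,0,0.003,0,0,0,0, 0,0,0.003,0,0,0,0, 0,0,0.003,0,0,0,0, 0,0,0,0,0,0,0]'; python3 d.py .534 .0018 .112
```

```text
time: 11.35
tcp_pos: [0.5335, 0.0018, 0.1492]
ee_rot: [-0.0, 0.707, 0.707, -0.0]
ft_force: [0.4, 0.3, -1.0]
finger_gap: 0.0247
grip_force: 49.4
time: 12.35
tcp_pos: [0.5336, 0.0018, 0.1326]
ee_rot: [-0.0, 0.707, 0.707, -0.0]
ft_force: [-0.5, 0.8, -1.9]
finger_gap: 0.0249
grip_force: 49.4
t 12.35 p [0.5336 0.0018 0.1326] f [-0.5  0.8 -1.9] gap 0.0249 grip 49 q [-0.21  0.55  1.75 -0.    0.84 -0.21]
yaw(y) -0.0008 z axis [-4.e-04  0.e+00 -1.e+00]
units [-0.      0.0009  0.0412]
```

```bash

python3 -m handwheel '[0,0,0.005,0,0,0,0, 0,0,0.005,0,0,0,0, 0,0,0.005,0,0,0,0, 0,0,0.005,0,0,0,0, 0,0,0.005,0,0,0,0, 0,0,0.005,0,0,0,0, 0,0,0.004,0,0,0,0, 0,0,0.003,0,0,0,0, 0,0,0.003,0,0,0,0, 0,0,0.002,0,0,0,0]'; python3 d.py .534 .0018 .112
```

```text
time: 13.35
tcp_pos: [0.5337, 0.0018, 0.1122]
ee_rot: [0.0, 0.707, 0.707, -0.0]
ft_force: [-1.8, -0.7, 9.0]
finger_gap: 0.025
grip_force: 50.4
t 13.35 p [0.5337 0.0018 0.1122] f [-1.8 -0.7  9. ] gap 0.0250 grip 50 q [-0.21  0.58  1.77 -0.    0.79 -0.21]
yaw(y) -0.0007 z axis [-0.e+00 -1.e-04 -1.e+00]
units [-0.      0.0005  0.0004]
```

```bash

python3 -m handwheel '[0,0,-0.02,0,0,0,0, 0,0,-0.05,0,0,0,0, 0,0,-0.06,0,0,0,0, 0,0,-0.051,0,0,0,0, -0.035,0.002,0,0,0,0,0, -0.05,0.002,0,0,0,0,0, -0.05,0.002,0,0,0,0,0, -0.0266,0.002,0,0,0,0,0, 0,0,0,0,0,0,0, 0,0,0,0,0,0,0]'; python3 pin.py; python3 d.py .5375 -.0787 .202
```

```text
time: 14.35
tcp_pos: [0.5373, -0.0785, 0.2023]
ee_rot: [-0.0, 0.708, 0.707, 0.0]
ft_force: [-0.1, -0.1, -1.5]
finger_gap: 0.0246
grip_force: 49.5
tcp [ 0.5373 -0.0785  0.2023] axis at tcp-.05 [ 0.5382 -0.0801 -0.0015 -0.0079] 167 nose z 0.1237 off [ 0.0008 -0.0016]
t 14.40 p [ 0.5372 -0.0781  0.2022] f [-0.4 -0.1 -1.4] gap 0.0247 grip 50 q [-0.35  0.46  1.67  0.    1.02 -0.35]
yaw(y) -0.0007 z axis [-8.e-04  9.e-04 -1.e+00]
units [-0.0012  0.0006  0.0005]
```

```bash

python3 -m handwheel '[0,0,0.02,0,0,0,0, 0,0,0.02,0,0,0,0, 0,0,0.012,0,0,0,0, 0,0,0.006,0,0,0,0, 0,0,0.006,0,0,0,0, 0,0,0.006,0,0,0,0, 0,0,0.01,0,0,0,0, 0,0,0.01,0,0,0,0, 0,0,0.01,0,0,0,0, 0,0,0.006,0,0,0,0]'; 
python3 -m handwheel '[0,0,0.005,0,0,0,0, 0,0,0.005,0,0,0,0, 0,0,0.005,0,0,0,0, 0,0,0.004,0,0,0,0, 0,0,0.003,0,0,0,0, 0,0,0.003,0,0,0,0, 0,0,0.003,0,0,0,0, 0,0,0.003,0,0,0,0, 0,0,0.003,0,0,0,0, 0,0,0,0,0,0,0]'; python3 d.py .5375 -.0787 .112
```

```text
time: 15.4
tcp_pos: [0.5374, -0.0789, 0.1487]
ee_rot: [-0.0, 0.707, 0.707, -0.0]
ft_force: [0.8, 0.5, -2.0]
finger_gap: 0.025
grip_force: 49.5
time: 16.4
tcp_pos: [0.5375, -0.0789, 0.1321]
ee_rot: [-0.0, 0.707, 0.707, -0.0]
ft_force: [0.6, 0.9, -0.9]
finger_gap: 0.0248
grip_force: 49.5
t 16.40 p [ 0.5375 -0.0789  0.1321] f [ 0.6  0.9 -0.9] gap 0.0248 grip 50 q [-0.35  0.56  1.73 -0.    0.85 -0.35]
yaw(y) -0.0008 z axis [-4.e-04  1.e-04 -1.e+00]
units [0.0005 0.     0.0402]
```

```bash

python3 -m handwheel '[0,0,0.005,0,0,0,0, 0,0,0.005,0,0,0,0, 0,0,0.005,0,0,0,0, 0,0,0.005,0,0,0,0, 0,0,0.005,0,0,0,0, 0,0,0.005,0,0,0,0, 0,0,0.004,0,0,0,0, 0,0,0.003,0,0,0,0, 0,0,0.003,0,0,0,0, 0,0,0.002,0,0,0,0]'; python3 d.py .4146 .2752 .202
```

```text
time: 17.4
tcp_pos: [0.5378, -0.0791, 0.1122]
ee_rot: [0.0, 0.707, 0.707, -0.0]
ft_force: [-2.5, 1.4, 10.9]
finger_gap: 0.0248
grip_force: 50.8
t 17.40 p [ 0.5378 -0.0791  0.1122] f [-2.5  1.4 10.9] gap 0.0248 grip 51 q [-0.35  0.59  1.74 -0.    0.81 -0.35]
yaw(y) -0.0007 z axis [ 2.e-04 -2.e-04 -1.e+00]
units [ 0.7083 -0.2468 -0.1798]
```

```bash

python3 -m handwheel '[0,0,-0.02,0,0,0,0, 0,0,-0.05,0,0,0,0, 0,0,-0.06,0,0,0,0, 0,0,-0.052,0,0,0,0, 0.05,-0.017,0,0,0,0,0, 0.07,-0.024,0,0,0,0,0, 0.08,-0.028,0,0,0,0,0, 0.08,-0.028,0,0,0,0,0, 0.08,-0.028,0,0,0,0,0, 0.08,-0.028,0,0,0,0,0]'; 
python3 -m handwheel '[0.08,-0.028,0,0,0,0,0, 0.08,-0.028,0,0,0,0,0, 0.06,-0.021,0,0,0,0,0, 0.04,-0.014,0,0,0,0,0, 0.008,-0.003,0,0,0,0,0, 0,0,0,0,0,0,0, 0,0,0,0,0,0,0, 0,0,0,0,0,0,0, 0,0,0,0,0,0,0, 0,0,0,0,0,0,0]';python3 pin.py;  python3 d.py .415 .275 .0945
```

```text
time: 18.4
tcp_pos: [0.4607, 0.1425, 0.2029]
ee_rot: [0.0, 0.708, 0.707, 0.0]
ft_force: [0.6, 0.6, -1.1]
finger_gap: 0.0247
grip_force: 49.5
time: 19.4
tcp_pos: [0.4148, 0.2745, 0.2023]
ee_rot: [0.0, 0.708, 0.706, -0.0]
ft_force: [0.4, -0.1, -1.8]
finger_gap: 0.0249
grip_force: 49.5
tcp [0.4148 0.2745 0.2023] axis at tcp-.05 [ 0.4156  0.2727 -0.0086  0.0016] 165 nose z 0.1235 off [ 0.0008 -0.0018]
t 19.45 p [0.4147 0.2746 0.2023] f [ 0.1  0.9 -2. ] gap 0.0250 grip 50 q [ 0.36  0.4   1.78 -0.    0.96  0.36]
yaw(y) -0.0019 z axis [-1.e-04 -1.e-04 -1.e+00]
units [0.0008 0.0007 0.2155]
```

```bash

python3 -m handwheel '[0,0,0.025,0,0,0,0, 0,0,0.025,0,0,0,0, 0,0,0.025,0,0,0,0, 0,0,0.015,0,0,0,0, 0,0,0.01,0,0,0,0, 0,0,0.01,0,0,0,0, 0,0,0.01,0,0,0,0, 0,0,0.02,0,0,0,0, 0,0,0.02,0,0,0,0, 0,0,0.02,0,0,0,0]';   python3 d.py .415 .275 .0945
```

```text
time: 20.45
tcp_pos: [0.4143, 0.2751, 0.1115]
ee_rot: [-0.0, 0.707, 0.707, -0.0]
ft_force: [-0.5, 0.3, -1.7]
finger_gap: 0.0249
grip_force: 49.5
t 20.45 p [0.4143 0.2751 0.1115] f [-0.5  0.3 -1.7] gap 0.0249 grip 50 q [ 0.36  0.55  1.86 -0.    0.73  0.36]
yaw(y) -0.0007 z axis [-1.e-04 -0.e+00 -1.e+00]
units [-0.0002  0.0013  0.0339]
```

```bash

python3 -m handwheel '[0,0,0.01,0,0,0,0, 0,0,0.01,0,0,0,0, 0,0,0.006,0,0,0,0, 0,0,0.005,0,0,0,0, 0,0,0.004,0,0,0,0, 0,0,0,0,0,0,0, 0,0,0,0,0,0,1, 0,0,0,0,0,0,1, 0,0,0,0,0,0,1, 0,0,0,0,0,0,1]';   python3 d.py .415 .275 .15
```

```text
time: 21.45
tcp_pos: [0.4146, 0.2752, 0.095]
ee_rot: [0.0, 0.707, 0.707, 0.0]
ft_force: [0.6, -0.5, 0.7]
finger_gap: 0.0808
grip_force: 0.0
t 21.45 p [0.4146 0.2752 0.095 ] f [ 0.6 -0.5  0.7] gap 0.0808 grip 0 q [ 0.36  0.58  1.87 -0.    0.69  0.36]
yaw(y) -0.0008 z axis [ 5.e-04  2.e-04 -1.e+00]
units [-0.0003  0.0009 -0.1099]
```

```bash

python3 -m handwheel '[0,0,-0.03,0,0,0,1, 0,0,-0.06,0,0,0,1, 0,0,-0.06,0,0,0,1, 0,0,-0.05,0,0,0,1, -0.04,0.024,0,0,0,0,1, -0.07,0.042,0,0,0,0,1, -0.07,0.042,0,0,0,0,1, -0.07,0.042,0,0,0,0,1, -0.07,0.042,0,0,0,0,1, -0.064,0.037,0,0,0,0,1]';   python3 - <<'E'
from h import *
from scipy.optimize import least_squares
im,d,P=world('scene');cv2.imwrite('pics/s3.png',cv2.resize(im[120:320,130:380,::-1],None,fx=3,fy=3))
P=P.reshape(-1,3)
def circ(c,rad,z0,z1,r):
    p=P[(np.hypot(P[:,0]-c[0],P[:,1]-c[1])<rad)&(P[:,2]>z0)&(P[:,2]<z1)]
    return least_squares(lambda a:np.hypot(p[:,0]-a[0],p[:,1]-a[1])-r,p[:,:2].mean(0),loss='soft_l1',f_scale=.002).x.round(4),len(p)
print('left',circ((.529,.083),.035,.03,.076,.022),'mid',circ((.534,.0),.035,.03,.076,.022),'right',circ((.538,-.08),.035,.03,.076,.022))
print('handle',circ((.4155,.2735),.03,.085,.134,.013)); g=P[np.hypot(P[:,0]-.4155,P[:,1]-.2735)<.02];print('handle top',np.nanpercentile(g[:,2],99))
E
python3 d.py .529 .083 .05
```

```text
time: 22.45
tcp_pos: [0.5296, 0.0813, 0.195]
ee_rot: [0.0, 0.708, 0.707, 0.0]
ft_force: [-0.2, 0.6, 0.5]
finger_gap: 0.0854
grip_force: 0.0
left (array([0.5294, 0.0825]), 383) mid (array([5.345e-01, 4.000e-04]), 395) right (array([ 0.5383, -0.0804]), 424)
handle (array([0.4149, 0.2735]), 247)
handle top 0.13906547245796338
t 22.50 p [0.534  0.0766 0.1953] f [ 2.6 -2.1  0.2] gap 0.0854 grip 0 q [-0.06  0.46  1.69 -0.    0.99 -0.06]
yaw(y) -0.0040 z axis [ 0.006  -0.0038 -1.    ]
units [ 0.0138 -0.0117  0.2904]
```

View pics/s3.png

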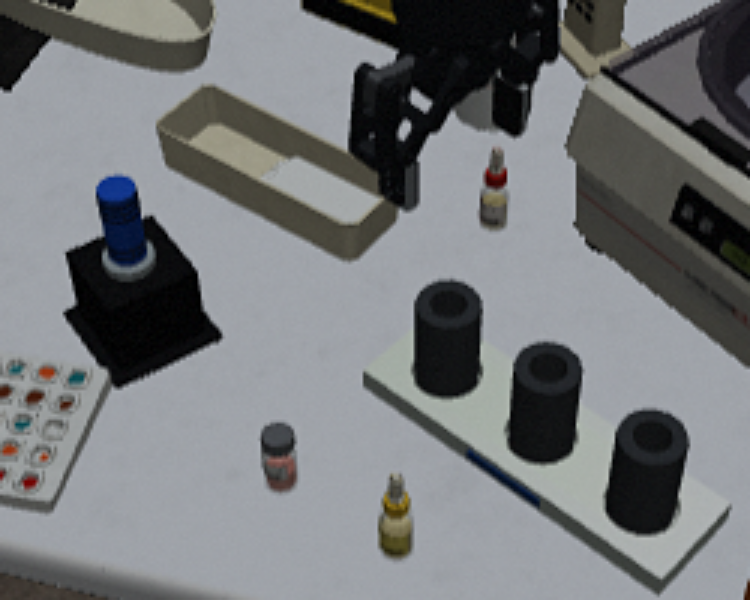

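Gauge is back fully down in its stand (collar at (128,258) on the block top), and all sleeves and bottles are unmoved. Next I grasp the left sleeve.

```bash

python3 -m handwheel '[0,0,0,0,0,0,1, 0,0,0,0,0,0,1, 0,0,0.04,0,0,0,1, 0,0,0.05,0,0,0,1, 0,0,0.05,0,0,0,1, 0,0,0.05,0,0,0,1, 0,0,0.04,0,0,0,1, 0,0,0.03,0,0,0,1, 0,0,0.016,0,0,0,1, 0,0,0.01,0,0,0,1]';python3 d.py .529 .0835 .052
python3 -m handwheel '[0,0,0,0,0,0,1, 0,0,0,0,0,0,0, 0,0,0,0,0,0,0, 0,0,0,0,0,0,0, 0,0,0,0,0,0,0, 0,0,0,0,0,0,0, 0,0,0,0,0,0,0, 0,0,0,0,0,0,0, 0,0,0,0,0,0,0, 0,0,0,0,0,0,0]' 50;python3 d.py .529 .0835 .052
```

```text
time: 23.5
tcp_pos: [0.5279, 0.0841, 0.0513]
ee_rot: [-0.001, 0.707, 0.707, -0.0]
ft_force: [-0.1, 0.3, 0.4]
finger_gap: 0.0851
grip_force: 0.0
t 23.50 p [0.5279 0.0841 0.0513] f [-0.1  0.3  0.4] gap 0.0851 grip 0 q [-0.05  0.69  1.79  0.    0.66 -0.05]
yaw(y) 0.0009 z axis [-1.3e-03  1.0e-04 -1.0e+00]
units [-0.0013  0.0023 -0.0013]
time: 24.5
tcp_pos: [0.5292, 0.083, 0.0528]
ee_rot: [0.0, 0.707, 0.707, 0.0]
ft_force: [-0.9, 0.7, 6.2]
finger_gap: 0.0432
grip_force: 50.6
t 24.50 p [0.5292 0.083  0.0528] f [-0.9  0.7  6.2] gap 0.0432 grip 51 q [-0.05  0.69  1.79  0.    0.66 -0.05]
yaw(y) -0.0010 z axis [ 0.0013  0.     -1.    ]
units [ 0.001  -0.0004  0.0016]
```

```bash

python3 -m handwheel '[0,0,-0.02,0,0,0,0, 0,0,-0.05,0,0,0,0, 0,0,-0.06,0,0,0,0, 0,0,-0.05,0,0,0,0, 0,0,-0.02,0,0,0,0, 0.04,0.006,0,0,0,0,0, 0.07,0.01,0,0,0,0,0, 0.08,0.011,0,0,0,0,0, 0.08,0.011,0,0,0,0,0, 0.08,0.011,0,0,0,0,0]'
python3 -m handwheel '[0.08,0.011,0,0,0,0,0, 0.07,0.01,0,0,0,0,0, 0.05,0.008,0,0,0,0,0, 0.0288,0.0044,0,0,0,0,0, 0,0,0,0,0,0,0, 0,0,0,0,0,0,0, 0,0,0,0,0,0,0, 0,0,0,0,0,0,0, 0,0,0,0,0,0,0, 0,0,0,0,0,0,0]'
python3 d.py .5704 .3724 .0488;python3 - <<'E'
from h import *
from scipy.optimize import least_squares
a=np.radians(9.04)
for n in ['scene','top']:
    im,d,P=world(n);P=P.reshape(-1,3)
    if n=='scene':cv2.imwrite('pics/s4.png',cv2.resize(im[90:270,130:330,::-1],None,fx=3,fy=3))
    t=state()['tcp_pos'];p=P[(np.hypot(P[:,0]-t[0],P[:,1]-t[1])<.035)&(P[:,2]>t[2]-.04)&(P[:,2]<t[2]-.005)]
    if len(p)>20:print(n,'sleeve',least_squares(lambda c:np.hypot(p[:,0]-c[0],p[:,1]-c[1])-.022,p[:,:2].mean(0),loss='soft_l1',f_scale=.002).x,len(p))
    m=(np.hypot(P[:,0]-.58,P[:,1]-.313)<.12)&(P[:,2]>.034)&(P[:,2]<.046)
    print(n,cv2.minAreaRect(P[m][:,:2].astype(np.float32)))
E
```

```text
time: 25.5
tcp_pos: [0.5526, 0.2591, 0.1509]
ee_rot: [-0.001, 0.708, 0.707, -0.001]
ft_force: [-0.0, 0.2, -1.7]
finger_gap: 0.043
grip_force: 52.0
time: 26.5
tcp_pos: [0.5704, 0.3717, 0.152]
ee_rot: [0.0, 0.708, 0.707, 0.0]
ft_force: [-0.4, -0.5, -2.4]
finger_gap: 0.0435
grip_force: 52.0
t 26.50 p [0.5704 0.3717 0.152 ] f [-0.4 -0.5 -2.4] gap 0.0435 grip 52 q [ 0.41  0.69  1.35 -0.    1.1   0.42]
yaw(y) -0.0017 z axis [ 1.e-04 -0.e+00 -1.e+00]
units [0.0014 0.     0.2064]
scene sleeve [0.57082184 0.37195598] 247
scene ((0.5792720317840576, 0.3127647042274475), (0.06985285878181458, 0.1978895515203476), 9.278706550598145)
top sleeve [0.56970754 0.37276223] 120
top ((0.5794045329093933, 0.3122546374797821), (0.06721726059913635, 0.19246768951416016), 9.29664134979248)
```

View pics/s4.png

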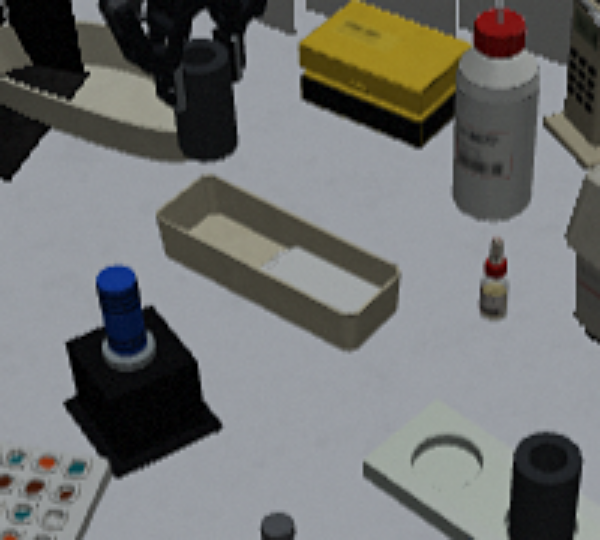

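The sleeve hangs upright (205,100), on line with the empty left end of the dish at (235,235); the right half holds a raised white step at (320,280). Lowering.

```bash

python3 -m handwheel '[0,0,0.03,0,0,0,0, 0,0,0.035,0,0,0,0, 0,0,0.035,0,0,0,0, 0,0,0.025,0,0,0,0, 0,0,0.02,0,0,0,0, 0,0,0.015,0,0,0,0, 0,0,0.015,0,0,0,0, 0,0,0.01,0,0,0,0, 0,0,0.008,0,0,0,0, 0,0,0.005,0,0,0,0]'
python3 d.py .5704 .3724 .0488
```

```text
time: 27.6
tcp_pos: [0.5703, 0.3725, 0.0528]
ee_rot: [0.0, 0.707, 0.707, 0.0]
ft_force: [0.5, 0.8, -3.2]
finger_gap: 0.0431
grip_force: 52.0
t 27.60 p [0.5703 0.3725 0.0528] f [ 0.5  0.8 -3.2] gap 0.0431 grip 52 q [0.41 0.82 1.4  0.   0.92 0.42]
yaw(y) -0.0008 z axis [ 4.e-04  2.e-04 -1.e+00]
units [-0.0001  0.0001  0.0079]
```

```bash

python3 -m handwheel '[0,0,0.003,0,0,0,0, 0,0,0.003,0,0,0,0, 0,0,0.002,0,0,0,0, 0,0,0.002,0,0,0,0, 0,0,0,0,0,0,0, 0,0,0,0,0,0,0, 0,0,0,0,0,0,0, 0,0,0,0,0,0,0, 0,0,0,0,0,0,0, 0,0,0,0,0,0,0]'
python3 d.py .5704 .3724 .0488
```

```text
time: 28.6
tcp_pos: [0.5704, 0.3725, 0.0494]
ee_rot: [0.0, 0.707, 0.707, 0.0]
ft_force: [-1.5, -0.5, 6.0]
finger_gap: 0.0431
grip_force: 52.7
t 28.60 p [0.5704 0.3725 0.0494] f [-1.5 -0.5  6. ] gap 0.0431 grip 53 q [ 0.41  0.82  1.4  -0.    0.92  0.42]
yaw(y) -0.0007 z axis [ 8.e-04  3.e-04 -1.e+00]
units [-0.0002 -0.      0.0012]
```

Contact with the floor. I release, then lift straight up.

```bash

python3 -m handwheel '[0,0,0,0,0,0,1, 0,0,0,0,0,0,1, 0,0,0,0,0,0,1, 0,0,0,0,0,0,1, 0,0,0,0,0,0,1, 0,0,0,0,0,0,1, 0,0,-0.02,0,0,0,1, 0,0,-0.04,0,0,0,1, 0,0,-0.06,0,0,0,1, 0,0,-0.06,0,0,0,1]'
python3 -m handwheel '[0,0,-0.06,0,0,0,1, 0,0,-0.04,0,0,0,1, 0,0,-0.02,0,0,0,1, 0,0,0,0,0,0,1, 0,0,0,0,0,0,1, 0,0,0,0,0,0,1, 0,0,0,0,0,0,1, 0,0,0,0,0,0,1, 0,0,0,0,0,0,1, 0,0,0,0,0,0,1]'
python3 - <<'E'
from h import *
from scipy.optimize import least_squares
im,d,P=world('scene');P=P.reshape(-1,3)
cv2.imwrite('pics/s5.png',cv2.resize(im[90:290,130:380,::-1],None,fx=3,fy=3))
p=P[(np.hypot(P[:,0]-.5704,P[:,1]-.3724)<.035)&(P[:,2]>.045)&(P[:,2]<.074)]
f=lambda c:np.hypot(p[:,0]-c[0]-c[2]*(p[:,2]-.06),p[:,1]-c[1]-c[3]*(p[:,2]-.06))-.022
print(least_squares(f,[.5704,.3724,0,0],loss='soft_l1',f_scale=.002).x)
q=P[(np.hypot(P[:,0]-.5704,P[:,1]-.3724)<.035)&(P[:,2]>.07)&(P[:,2]<.1)];print('rim z',np.median(q[:,2]))
m=(np.hypot(P[:,0]-.58,P[:,1]-.313)<.12)&(P[:,2]>.034)&(P[:,2]<.044)
print(cv2.minAreaRect(P[m][:,:2].astype(np.float32)))
E
python3 d.py
```

```text
time: 29.6
tcp_pos: [0.57, 0.3723, 0.139]
ee_rot: [-0.0, 0.707, 0.707, -0.0]
ft_force: [-0.9, 0.7, -0.2]
finger_gap: 0.085
grip_force: 0.0
time: 30.6
tcp_pos: [0.5702, 0.3724, 0.1975]
ee_rot: [-0.0, 0.707, 0.707, -0.0]
ft_force: [-0.2, 0.4, -0.5]
finger_gap: 0.0853
grip_force: 0.0
[ 0.57023783  0.37199439 -0.05921647 -0.07425833]
rim z 0.08004109175611585
((0.5794894099235535, 0.3124571442604065), (0.07132319360971451, 0.19800467789173126), 9.728365898132324)
t 30.65 p [0.5702 0.3724 0.1976] f [ 0.1 -0.7 -0.2] gap 0.0854 grip 0 q [0.41 0.64 1.31 0.   1.19 0.42]
yaw(y) -0.0007 z axis [-2.e-04 -1.e-04 -1.e+00]
```

View pics/s5.png

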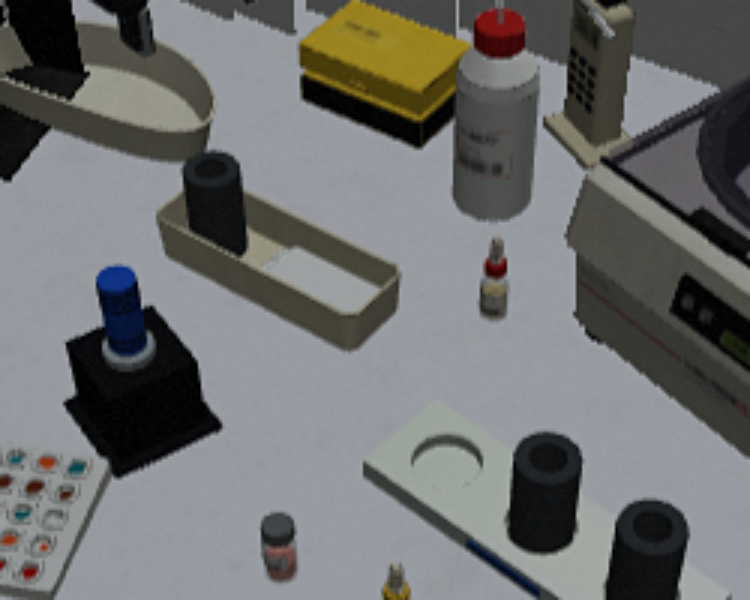

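The sleeve stands upright in the left end of the dish ((215,205)). The gauge is down in its stand ((125,320)), and the other two sleeves and the bottles have not moved.

```bash
python3 -c "
from plant import hand_in; print(hand_in())"
```

```text
the job is handed in; nothing more can be done
None
```

The left sleeve stopped the gauge part-way, so it now stands upright on the cream dish floor; the middle and right sleeves are sound and still in their seats, the gauge is back down in its stand, and the job is handed in (no verdict came back).

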